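Proof-pull a screw eye with the sprung gauge

TASK

Proof-pull the screw eye: draw the gauge's orange handle steadily straight out until the white line of the red drag pointer stands in the green band, and keep the pull there for a good second. Then ease the handle fully home without letting it snap back, and let go, so that the pointer is left standing in the green band as the record of the pull. Only the gauge itself may move the pointer - do not touch it - and leave the wrench, glue bottle, tin and hammer alone.

Things in the scene. Friction and masses are not known exactly. Their poses are not given: they have to be found in the camera images.
- rig: fixed test rig: wooden board 220 mm (x) by 540 mm (y), 18 mm thick, at a varying place and yaw (up to 0.3 rad). Origin on its underside, mid-width; the board runs from y = -290 to +250 mm. z up; +y is the pull direction; -x is the robot's side. Two grey posts at x = +97 mm, y = -255 and +225 mm carry the pipe overhead
- pipe (a point): on the axis of the fixed metal pipe, 40 mm diameter, that runs along rig y over the whole rig, axis at rig x = +18 mm, 215 mm above the table (underside 195 mm). It is right over the handle, so a gripper cannot come straight down: come from rig -x, tool leaning 25 to 40 degrees from vertical, its upper end towards rig -x
- eye (a point): screw eye under test: steel ring in the wood block (60 mm high) at the rig's -y end, in which the gauge's hook sits; 35 mm above the table, fixed
- handle (a point): centre of the gauge's orange upright grip plate: 60 mm along rig x, 16 mm thick along y, 60 mm high (28 to 88 mm above the table; this point at 60 mm). Axes as the rig's. Pinch it across its thickness (fingers on its +y and -y faces), pull to rig +y. The 60 mm gap from plate to case is crossed only by a 10 mm rod at plate mid-width, 29 mm above the table
- gauge_case (a point): centre of the blue gauge case, 180 mm along y, 80 mm along x, 36 mm high on the board. It is not fixed: when the handle is pulled it first slides along to rig +y with about 1 N of friction, through an unknown slack of 8 to 30 mm, until its hook is taut in the eye; only then does the spring stretch, felt as a rise in force. Where it ends does not matter
- plunger (a joint): gauge reading: how far handle and pusher are drawn out of the case, m; 0 = fully home, stop at 0.095. Spring: 4 N to start, plus 150 N/m (13 N at 0.060), damping 15 N s/m. On the way the pusher meets the pointer and pushes it along; with the pusher against it, the pointer's line is at the middle of the green band when this reads 0.060
- pointer_line (a point): white line across the top of the red drag pointer: a loose 40 g block 59 mm (x) by 36 mm (y) by 17 mm high in the trough on top of the case; this point is mid-top, about 57 mm above the table. It stays where pushed, by friction only; the gauge can push it only to rig +y, so an overshoot cannot be undone
- pointer: the red drag pointer block (see its line); origin at the centre of its underside
- band (a point): middle of the green band painted on both trough walls of the gauge case, 12 mm long along y, 54 mm above the table, at mid-width of the case; white scale before it, red after it. Moves with the case; axes as the rig's
- wrench: bystander: steel wrench 150 mm long lying along y on the rig's board, on the robot's side of the gauge, about 78 mm from the board's middle
- glue: bystander: yellow glue bottle, 60 mm diameter, 160 mm high, on the table; origin at the centre of its underside
- tin: bystander: tin, 84 mm diameter, 100 mm high, on the table; origin at the centre of its underside
- hammer: bystander: hammer lying on the table

How it is judged (in metres and radians):
On the way:
1. the handle is drawn out to the green band (gauge reading 53.5 to 66.5 mm) with the pointer's line in the band, and kept there for 0.8 s (value of joint plunger between 0.0535 and 0.0665 m and y of pointer_line in the frame of band between -0.0065 and 0.0065 m), for 0.8 s.
At the end, for the whole second after the job is handed in: The handle is fully home (reading under 3 mm) and at rest, and the drag pointer lies flat in its trough, at rest, with its white line within 6.5 mm of the middle of the green band (value of joint plunger below 0.003 m and velocity of joint plunger between -0.01 and 0.01 m/s and y of pointer_line in the frame of band between -0.0065 and 0.0065 m and z of pointer_line in the frame of band between 0 and 0.007 m and angle between pointer_line's own z axis and vertical below 0.1 rad and linear speed of pointer below 0.01 m/s); the robot touches nothing.
It fails at once if the handle snaps back (faster than 0.35 m/s towards home) (velocity of joint plunger below -0.35 m/s).
It fails at once if the robot touches the pointer (contact force between any of the fingers, the arm and pointer above 0.3 N).
It fails at once if a bystander is moved more than 20 mm (distance of any of wrench, glue, tin, hammer from where it was at the start of the episode above 0.02 m).
It also fails if it takes over 50 s, if anything falls off the work surface, if the arm or the gripper's body presses on something with over 40 N, if the wrist force passes 120 N, or if a joint passes its speed limit or range.

ROBOT

A 6-joint arm with a two-finger parallel gripper is mounted at the origin on the work surface. World frame = base frame: x ahead of the robot, y to its left, z up, the work surface at z = 0. Lengths are in mm, angles in rad, forces in N, time in s.
With the tool pointing down it reaches from about 425 to 1125 mm from the base axis. Payload 14.9 kg.
Tool frame: the origin (TCP) lies between the finger pads; the fingertips stand 11 mm ahead of it and the grasp point (between the pads) lies 8 mm behind it; z points along the fingers, y is the line along which they close (so a half turn about z gives the same grasp; the last joint's range is limited). The gripper opens to 91 mm and grips with 3 to 60 N. Pads are 32 mm wide; open, the fingers measure 118 mm over their backs; the gripper's body (76 mm by 178 mm) begins 60 mm behind the grasp point.
Start: joints at [-1.339, 0.379, 1.734, -0, 1.028, -0.033], TCP at [183.196, -675.616, 202.232] pointing down, gripper open.
Joint ranges: [-2.77, 2.77], [-0.74, 2.19], [0, 2.66], [-1.06, 4.2], [0.31, 2.87], [-3.08, 3.08]. Speed limits (rad/s): [1.89, 1.89, 2.39, 3.14, 3.14, 3.14].

INTERFACE

Orientations are given as a unit quaternion [w, x, y, z].
In Python, from plant import bot gives the robot as it stands.
- The arm moves only by the tool jog_arm, never from a script. Its arguments are lists of equal length, an entry for each row: "translation": the shift along the tool's x, y, z in m, a list of three; "yaw": the turn about the tool's z in rad; "grip": the gripper command: -1 is shut, 1 is fully open, values between are in proportion. In form: {"translation": [[x, y, z], ...], "yaw": [yaw, ...], "grip": [grip, ...]}. A call has 1 to 20 rows; each row shifts and turns the commanded pose from where the row before left it, along the tool's axes as they then stand; what a row does not reach is not made up. A row lasts 1/10 s, in which the tool goes at most 50 mm and 8.59 degrees, less where a joint would pass 70% of its speed; a pose out of reach is approached as far as the arm can. A call with a gripper value outside its range is refused whole. The fingers move at their own pace and stop on an object; "grip_force" is the grip in N (left out, the last holds). Time passes only in rows, so rows that do not move let the fingers close. It gives the time, the measured TCP pose, the force, the opening and the grip force at its end, in the units of the state.
- bot.read_state(): the state, without advancing time (a new reading comes with each control period).
- bot.camera(name): name is "side" or "top" or "wrist"; returns the picture (400x640x3 uint8, red, green, blue); there is no depth.
- bot.camera_info(name): a dict with "camera_matrix" (3x3 intrinsics, pixels), "k1" (the pictures are not rectified: a ray, as slopes to the right and down, at radius r is drawn at 1 + k1 r^2 times it, then the intrinsics apply), "T" (4x4, takes a point from camera to world coordinates). Camera axes: x right, y down, z forward; pixel columns grow to the right and rows downward; lengths in mm; the calibration is good to about 2 mm. A picture is of the moment at which its call begins: read the wrist's pose just before it. camera_info takes no time and is no camera call; for the wrist camera it gives the pose at the moment of the call.
- bot.sign_off(): hands the job in; it is judged then, once.
The state is a dict: "time": time; "joints": joint angles; "dq": joint speeds; "joint_efforts": joint torques, N m; "tcp_pos": TCP position; "ee_rot": TCP orientation; "contact_force": force on the tool from outside, world axes, zero at the start; "torque": the same for the moment, N m; "gripper_width": finger opening in mm; "grasp_force": force on a finger pad.
Only numpy, scipy, OpenCV 4.12 (cv2) and the standard library are available. Lean on these libraries where they do the work, as an engineer would, in place of code of your own. Each camera call takes 0.05 s, during which the arm holds its last target. There are 200 camera calls.

## Working session

There is one attempt and no reset: what is moved stays moved. The work goes in short steps, Python scripts to look and compute and a tool call to move; the robot and the scene stay as the last step left them, time stands still between calls to the robot, and variables do not carry over. Pictures are saved under pics/ and viewed, at most 13 in all, crops included, and the job is handed in when it is done.

Besides the shell and the picture viewer there is one more tool, called as a command line: name --pt "numbers of a row" for each row, then --argument value for the rest. jog_arm: Moves the arm, as the interface text tells. Its arguments: {"type":"object","properties":{"translation":{"type":"array"},"yaw":{"type":"array"},"grip":{"type":"array"},"grip_force":{"type":"number"}},"required":["translation","yaw","grip"]}

```bash
mkdir -p pics; ls; cat > h.py <<'E'
import numpy as np, cv2
from plant import bot
from scipy.spatial.transform import Rotation as R
def rot(q): return R.from_quat(np.r_[q[1:],q[0]])
def ray(ci,u,v):
    K=np.array(ci["camera_matrix"],float)
    p=cv2.undistortPoints(np.array([[[u,v]]],float),K,np.array([ci["k1"],0,0,0,0.]))[0,0]
    T=np.array(ci["T"]); return T[:3,3],T[:3,:3]@np.r_[p,1]
def atz(ci,u,v,z):
    o,d=ray(ci,u,v); return o+d*(z-o[2])/d[2]
def proj(ci,P):
    T=np.array(ci["T"]); K=np.array(ci["camera_matrix"],float)
    Rc=T[:3,:3].T; p,_=cv2.projectPoints(np.atleast_2d(np.array(P,float)),cv2.Rodrigues(Rc)[0],-Rc@T[:3,3],K,np.array([ci["k1"],0,0,0,0.])); return p[:,0]
def save(n,f,crop=None,s=1):
    im=bot.camera(n)
    if crop: im=im[crop[1]:crop[3],crop[0]:crop[2]]
    im=cv2.resize(im,None,fx=s,fy=s,interpolation=cv2.INTER_CUBIC)
    cv2.imwrite(f,im[:,:,::-1])
E
python3 - <<'E'
from h import *
for n in("side","top","wrist"):
    print(n,bot.camera_info(n))
print(bot.read_state())
save("top","pics/top.png",None,1.25);save("side","pics/side.png",None,1.25)
E
```

```text
pics
side {'camera_matrix': array([[362.86871937,   0.        , 316.11474208],
       [  0.        , 362.86871937, 201.11403757],
       [  0.        ,   0.        ,   1.        ]]), 'k1': 0.02709917381838476, 'T': array([[-8.80679735e-01,  2.98082953e-01, -3.68170827e-01,
         9.90005846e+02],
       [ 4.73650432e-01,  5.41548905e-01, -6.94535854e-01,
         8.38486101e+02],
       [-7.64678984e-03, -7.86047923e-01, -6.18118265e-01,
         9.21855649e+02],
       [ 0.00000000e+00,  0.00000000e+00,  0.00000000e+00,
         1.00000000e+00]])}
top {'camera_matrix': array([[373.92783754,   0.        , 313.74859055],
       [  0.        , 373.92783754, 195.5134813 ],
       [  0.        ,   0.        ,   1.        ]]), 'k1': 0.006987071755535982, 'T': array([[-2.27094385e-02, -9.95267105e-01,  9.44863555e-02,
         4.14694063e+02],
       [-9.99658880e-01,  2.13864198e-02, -1.49914946e-02,
        -4.12832944e+01],
       [ 1.28998166e-02, -9.47945727e-02, -9.95413273e-01,
         1.45757303e+03],
       [ 0.00000000e+00,  0.00000000e+00,  0.00000000e+00,
         1.00000000
[... 591 characters left out ...]
y([-1.33929140e+00,  3.79442892e-01,  1.73476662e+00,  6.68369471e-07,
        1.02846495e+00, -3.33174178e-02]), 'dq': array([-2.86097018e-03,  3.10376534e-04,  9.17507920e-05,  5.73114932e-04,
       -8.65316857e-04, -1.70357411e-03]), 'joint_efforts': array([-1.03110444e-04, -7.63728476e+01, -4.34367764e+01,  6.50287466e-02,
        4.24885342e-02, -9.00980922e-05]), 'tcp_pos': array([ 183.10842885, -675.21620656,  201.57125964]), 'ee_rot': array([-5.38281884e-04,  9.91246319e-01,  1.32024402e-01, -5.32281066e-05]), 'contact_force': array([0.46115032, 0.81174304, 0.81622672]), 'torque': array([ 0.0254577 , -0.00191202,  0.00415881]), 'grasp_force': 0.0, 'gripper_width': 91.16479731379778}
```

View pics/top.png

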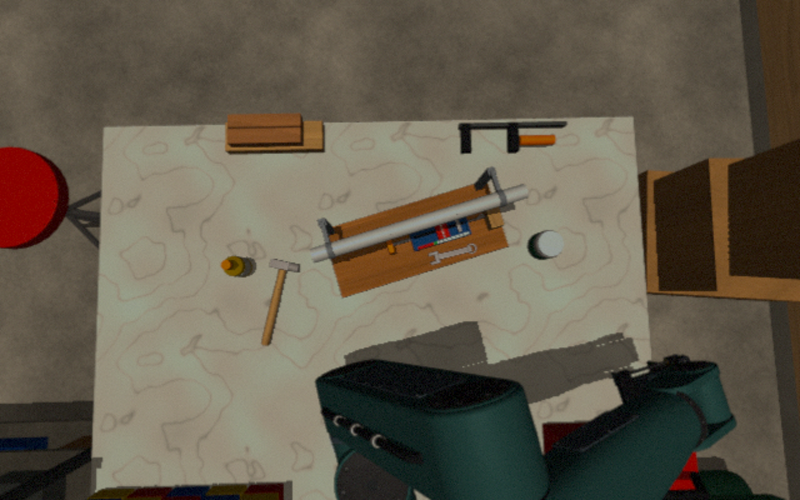

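View pics/side.png

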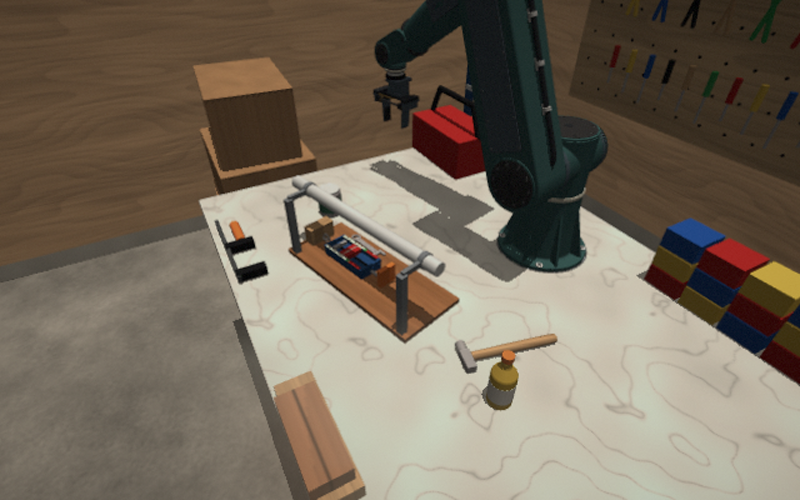

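The top view shows the rig in the middle, at about (315..525, 170..297), with the handle near (391,247). The blue case with the red pointer is near (440,232), the pipe crosses above it and the eye block is at (493,220). The side view agrees. I'll crop closer.

```bash
python3 - <<'E'
from h import *
save("top","pics/topc.png",(240,125,440,245),4)
ci=bot.camera_info("top")
a=atz(ci,342/1.25,297/1.25,18);b=atz(ci,508/1.25,245/1.25,18);print(a,b,np.linalg.norm(a-b))
save("side","pics/sidec.png",(210,130,380,280),4)
E
```

```text
[393.15098078  94.07736443  18.        ] [ 541.72667683 -422.16283156   18.        ] 537.1951948840228
```

View pics/topc.png

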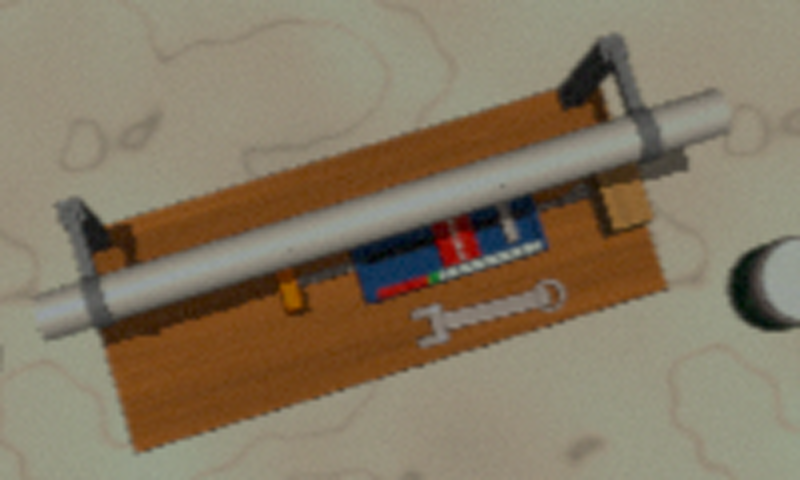

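View pics/sidec.png

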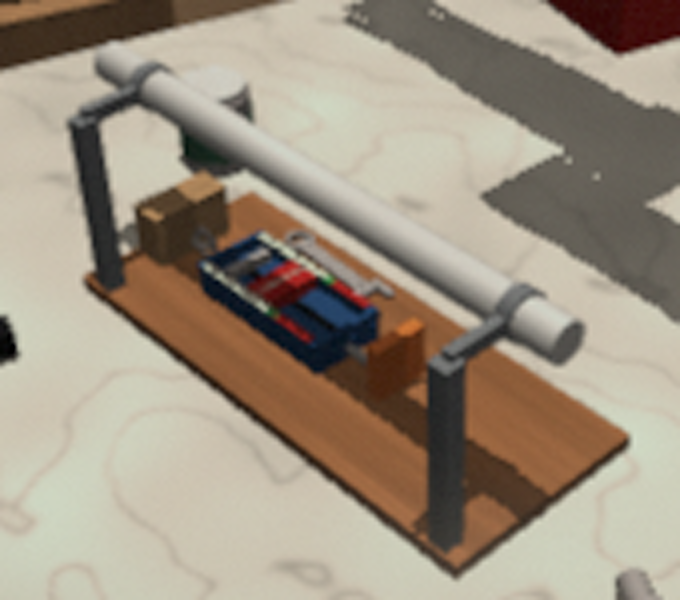

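```bash
python3 - <<'E'
from h import *
from scipy.optimize import least_squares
t=bot.camera_info("top");s=bot.camera_info("side")
T=lambda u,v:(240+u/4,125+v/4)
S=lambda u,v:(210+u/4,130+v/4)
obs=[(t,T(136,452),(-110,250,18)),(t,T(667,288),(-110,-290,18)),(s,S(458,568),(110,250,18)),(s,S(628,438),(-110,250,18)),(s,S(86,280),(110,-290,18))]
def W(p,P):
    c,n=np.cos(p[2]),np.sin(p[2]); return np.array([p[0]+c*P[0]-n*P[1],p[1]+n*P[0]+c*P[1],P[2]])
f=lambda p:np.concatenate([proj(ci,W(p,P))[0]-np.array(px) for ci,px,P in obs])
r=least_squares(f,[500,-150,.28]);p=r.x;print(p,r.fun.round(2))
np.save("rig.npy",p)
def rig(w): 
    c,n=np.cos(p[2]),np.sin(p[2]); d=w[:2]-p[:2]; return np.array([c*d[0]+n*d[1],-n*d[0]+c*d[1]])
print("handle near edge L,R top view", rig(atz(t,*T(279,287),88)),rig(atz(t,*T(302,308),88)))
print("side top corners",rig(atz(s,*S(369,355),88)),rig(atz(s,*S(408,320),88)),rig(atz(s,*S(425,332),88)))
print("pointer line top",rig(atz(t,*T(460,245),57)),"green",rig(atz(t,*T(434,278),54)))
print("case corner",rig(atz(t,*T(372,301),54)),rig(atz(t,*T(547,248),54)))
print("wrench",rig(atz(t,*T(416,315),25)),rig(atz(t,*T(565,290),25)))
for y in range(60,140,20): print(y,rig and proj(t,W(p,(0,y,88))),proj(s,W(p,(0,y,88))))
E
```

```text
[ 5.65406261e+02 -1.11708479e+02  2.75730032e-01] [-1.66  0.06 -0.69 -0.17 -0.45 -0.58  0.72 -1.43 -1.32 -1.46]
handle near edge L,R top view [-6.42918115 68.96178456] [-31.13359184  54.44163014]
side top corners [38.32609037 70.05133735] [-19.12806623  59.18955825] [-18.35352     82.01576597]
pointer line top [ -15.70531982 -107.00824457] green [-38.16387806 -74.43057996]
case corner [-41.79294599 -11.9221524 ] [ -42.3229777  -185.45813533]
wrench [-65.34067889 -50.84628194] [ -84.4399745  -195.55256858]
60 [[311.56628096 194.376471  ]] [[308.27988824 212.49718355]]
80 [[306.36831468 195.96104509]] [[312.13517006 215.08015503]]
100 [[301.16421293 197.54748422]] [[316.05919775 217.70933643]]
120 [[295.95391856 199.13580578]] [[320.05393767 220.38605336]]
```

The rig fit is consistent. Its x axis is at azimuth 0.276, and the tool's x axis already points at 0.265. The jog has no tilt axis, so I'll test whether pressing at the reach limit leans the tool. I'll start by rising and heading outward.

jog_arm --pt "0 0 -0.05" --pt "0 0 -0.05" --pt "0 0 -0.05" --pt "0.039 -0.025 0" --pt "0.039 -0.025 0" --pt "0.039 -0.025 0" --pt "0.039 -0.025 0" --pt "0.039 -0.025 0" --pt "0.039 -0.025 0" --pt "0.039 -0.025 0" --pt "0.039 -0.025 0" --pt "0.039 -0.025 0" --pt "0.039 -0.025 0" --pt "0.039 -0.025 0" --pt "0.039 -0.025 0" --pt "0.039 -0.025 0" --pt "0.039 -0.025 0" --pt "0.039 -0.025 0" --pt "0.039 -0.025 0" --pt "0.039 -0.025 0" --yaw '[0,0,0,0,0,0,0,0,0,0,0,0,0,0,0,0,0,0,0,0]' --grip '[1,1,1,1,1,1,1,1,1,1,1,1,1,1,1,1,1,1,1,1]'

```text
time: 2.2
tcp_pos: [712.9, -90.2, 352.1]
ee_rot: [-0.0, 0.991, 0.132, -0.0]
contact_force: [1.2, -0.1, 0.1]
gripper_width: 91.3
grasp_force: 0.0
```

jog_arm --pt "0.039 -0.025 0" --pt "0.039 -0.025 0" --pt "0.039 -0.025 0" --pt "0.039 -0.025 0" --pt "0.039 -0.025 0" --pt "0.039 -0.025 0" --pt "0.039 -0.025 0" --pt "0.039 -0.025 0" --pt "0.039 -0.025 0" --pt "0.039 -0.025 0" --pt "0.039 -0.025 0" --yaw '[0,0,0,0,0,0,0,0,0,0,0]' --grip '[1,1,1,1,1,1,1,1,1,1,1]'

```text
time: 3.3
tcp_pos: [1044.1, 274.6, 352.0]
ee_rot: [-0.0, 0.991, 0.133, -0.0]
contact_force: [0.9, -0.2, 0.9]
gripper_width: 91.3
grasp_force: 0.0
```

jog_arm --pt "0.04 -0.005 0" --pt "0.04 0 0" --pt "0.04 0 0" --pt "0.04 0 0" --pt "0.04 0 0" --yaw '[0,0,0,0,0]' --grip '[1,1,1,1,1]'

```text
time: 3.8
tcp_pos: [1103.5, 291.1, 327.8]
ee_rot: [-0.005, 0.99, 0.132, 0.04]
contact_force: [-0.0, 0.0, 1.4]
gripper_width: 91.4
grasp_force: 0.0
```

```bash
python3 - <<'E'
from h import *
s=bot.read_state();print(s['joints'],rot(s['ee_rot']).as_matrix().round(3),s['tcp_pos'])
E
```

```text
[2.37133036e-01 1.28076869e+00 2.14904091e-03 1.66875317e-03
 1.77880587e+00 1.54360040e+00] [[ 0.962  0.262  0.077]
 [ 0.261 -0.965  0.02 ]
 [ 0.08   0.001 -0.997]] [1103.46463565  291.12744813  327.81172758]
```

Pressing at the limit does lean the tool, and in the right direction (4.6° outward so far). I'll keep going.

jog_arm --pt "0.05 0 0" --pt "0.05 0 0" --pt "0.05 0 0" --pt "0.05 0 0" --pt "0.05 0 0" --pt "0.05 0 0" --pt "0.05 0 0" --pt "0.05 0 0" --yaw '[0,0,0,0,0,0,0,0]' --grip '[1,1,1,1,1,1,1,1]'

```text
time: 4.6
tcp_pos: [1170.1, 311.2, 325.5]
ee_rot: [-0.02, 0.979, 0.13, 0.158]
contact_force: [0.2, -0.4, 0.7]
gripper_width: 91.2
grasp_force: 0.0
```

```bash
python3 - <<'E'
from h import *
s=bot.read_state();print(s['joints'],rot(s['ee_rot']).as_matrix().round(3),s['tcp_pos'])
E
```

```text
[2.39247026e-01 1.29528207e+00 9.91599655e-04 6.13814648e-03
 1.52618263e+00 1.54592600e+00] [[ 0.916  0.261  0.303]
 [ 0.249 -0.965  0.08 ]
 [ 0.314  0.002 -0.949]] [1170.12034808  311.16766426  325.5051394 ]
```

jog_arm --pt "0.05 0 0" --pt "0.05 0 0" --pt "0.05 0 0" --pt "0.05 0 0" --pt "0.05 0 0" --pt "0.05 0 0" --pt "0.05 0 0" --yaw '[0,0,0,0,0,0,0]' --grip '[1,1,1,1,1,1,1]'

```text
time: 5.3
tcp_pos: [1208.9, 323.0, 388.0]
ee_rot: [-0.032, 0.958, 0.128, 0.254]
contact_force: [-0.5, 0.2, 0.6]
gripper_width: 91.6
grasp_force: 0.0
```

```bash
python3 - <<'E'
from h import *
s=bot.read_state();print(s['joints'],rot(s['ee_rot']).as_matrix().round(3),s['tcp_pos'])
E
```

```text
[0.24035146 1.25920223 0.0019202  0.00972622 1.36212739 1.5468055 ] [[ 0.838  0.261  0.479]
 [ 0.228 -0.965  0.127]
 [ 0.496  0.003 -0.869]] [1208.87326452  323.01903292  387.96034555]
```

The lean is 29.7° in the right direction. Next I'll work out the moves to a standoff.

```bash
cat >> h.py <<'E'
try: p=np.load("rig.npy")
except Exception: p=None
def W(P):
    c,n=np.cos(p[2]),np.sin(p[2]); return np.array([p[0]+c*P[0]-n*P[1],p[1]+n*P[0]+c*P[1],P[2]])
def rig(w):
    c,n=np.cos(p[2]),np.sin(p[2]); d=np.array(w)[:2]-p[:2]; return np.array([c*d[0]+n*d[1],-n*d[0]+c*d[1],w[2]])
def where():
    s=bot.read_state();M=rot(s['ee_rot']).as_matrix();return s,M
E
python3 - <<'E'
from h import *
s,M=where();print(rig(s['tcp_pos']))
A=W((-170,60,330));G=W((-5,60,65));B=G-122*M[:,2]
print(A,B,"toA",M.T@(A-s['tcp_pos']),"A->B",M.T@(B-A))
E
```

```text
[737.5154665  243.12287237 387.96034555]
[ 385.49275328 -100.25728584  330.        ] [485.83181427 -70.85147989 170.96887386] toA [-815.34599426  193.46264961 -397.82008852] A->B [ 12.00134543  -2.60526333 189.92816531]
```

```bash
python3 - <<'E'
from h import *
s,M=where()
C=W((-60,60,370));G=W((-5,60,65));B=G-122*M[:,2]
print(C,"toC",M.T@(C-s['tcp_pos']),"C->B",M.T@(B-C))
E
```

```text
[491.33769063 -70.30984459 370.        ] toC [-699.98423898  192.29432402 -378.06406577] C->B [-103.36040985   -1.43693775  170.17214256]
```

jog_arm --pt "-0.02 0.005 -0.01" --pt "-0.02 0.005 -0.01" --pt "-0.039 0.0107 -0.021" --pt "-0.039 0.0107 -0.021" --pt "-0.039 0.0107 -0.021" --pt "-0.039 0.0107 -0.021" --pt "-0.039 0.0107 -0.021" --pt "-0.039 0.0107 -0.021" --pt "-0.039 0.0107 -0.021" --pt "-0.039 0.0107 -0.021" --pt "-0.039 0.0107 -0.021" --pt "-0.039 0.0107 -0.021" --pt "-0.039 0.0107 -0.021" --pt "-0.039 0.0107 -0.021" --pt "-0.039 0.0107 -0.021" --pt "-0.039 0.0107 -0.021" --pt "-0.039 0.0107 -0.021" --pt "-0.039 0.0107 -0.021" --pt "-0.039 0.0107 -0.021" --yaw '[-0.011,0,0,0,0,0,0,0,0,0,0,0,0,0,0,0,0,0,0]' --grip '[1,1,1,1,1,1,1,1,1,1,1,1,1,1,1,1,1,1,1]'

```text
time: 7.2
tcp_pos: [540.8, -49.8, 374.2]
ee_rot: [-0.031, 0.958, 0.131, 0.254]
contact_force: [-0.2, -0.6, 0.7]
gripper_width: 90.8
grasp_force: 0.0
```

```bash
python3 - <<'E'
from h import *
s,M=where();print(s['joints'],M.round(3),rig(s['tcp_pos']))
G=W((-5,60,65));B=G-122*M[:,2]
print("->B",M.T@(B-s['tcp_pos']))
E
```

```text
[-0.26288357 -0.26551279  2.16077858  0.34486179  0.81740565  0.85371032] [[ 0.836  0.267  0.479]
 [ 0.235 -0.964  0.126]
 [ 0.495  0.007 -0.869]] [ -6.83754285  66.28856405 374.19156889]
->B [-151.52715214    4.20111056  147.56301992]
```

jog_arm --pt "-0.04 0.001 0.025" --pt "-0.04 0.001 0.025" --pt "-0.04 0.001 0.025" --pt "-0.031 0.001 0.025" --pt "0 0 0.024" --pt "0 0 0.024" --pt "0 0 0" --yaw '[0,0,0,0,0,0,0]' --grip '[0.4,0.4,0.4,0.4,0.4,0.4,0.4]'

```text
time: 7.9
tcp_pos: [487.1, -69.6, 168.7]
ee_rot: [-0.032, 0.958, 0.131, 0.252]
contact_force: [-0.6, 0.1, 1.6]
gripper_width: 64.0
grasp_force: 0.0
```

```bash
python3 - <<'E'
from h import *
s,M=where();print(s['joints'],M.round(3),rig(s['tcp_pos']),s['gripper_width'])
np.save("ciw.npy",bot.camera_info("wrist"),allow_pickle=True)
save("wrist","pics/w1.png",None,1.25)
E
```

```text
[-0.35219424 -0.05544559  2.40888829  0.70356139  0.45326443  0.35969204] [[ 0.839  0.266  0.475]
 [ 0.234 -0.964  0.127]
 [ 0.492  0.004 -0.871]] [-63.84581698  61.87344441 168.65028792] 63.9833597243476
```

View pics/w1.png

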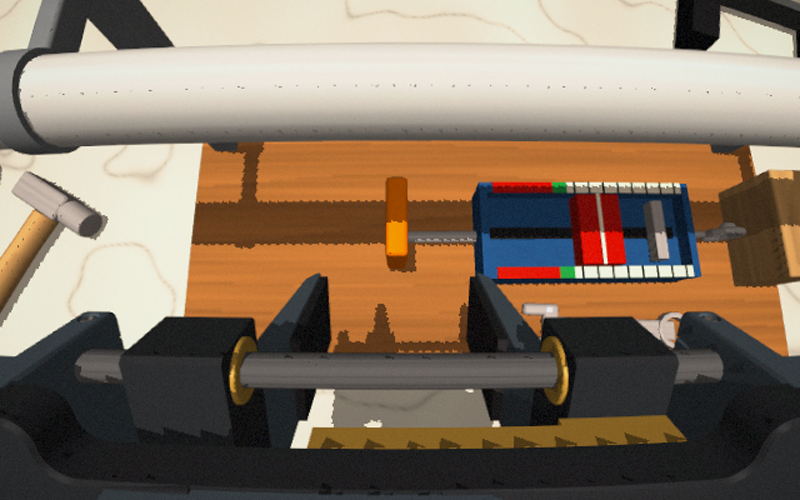

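The wrist view shows the handle's top at columns 386–408, rows 177–255. The open fingers are at columns 325 and 472, and the pointer line is at about (602,230). The green band is at (559,187) and (567,272).

```bash
python3 - <<'E'
from h import *
ci=np.load("ciw.npy",allow_pickle=True).item()
q=lambda u,v,z:rig(atz(ci,u/1.25,v/1.25,z)).round(1)
print("handle top",q(386,220,88),q(407,220,88),q(397,178,88),q(397,255,88))
print("line",q(599,194,57),q(605,262,57),"green",q(559,187,54),q(567,272,54))
print("case",q(474,183,54),q(693,183,54),q(478,282,54),q(700,278,54))
s,M=where()
G=W((-5,60,65));T=G+8*M[:,2]; print("->T",M.T@(T-s['tcp_pos']))
for P in [(0,52,88),(0,68,88)]: print(proj(ci,W(P))*1.25)
for w in (-32,32): print("pad",proj(ci,s['tcp_pos']-8*M[:,2]+w*M[:,1])*1.25)
E
```

```text
handle top [-0.9 69.7 88. ] [-1.  54.6 88. ] [31.2 61.7 88. ] [-26.6  61.9  88. ]
line [  29.8 -105.2   57. ] [ -27.1 -103.4   57. ] green [ 36.9 -73.1  54. ] [-34.4 -72.9  54. ]
case [40.3 -2.  54. ] [  41.5 -192.9   54. ] [-41.7  -1.3  54. ] [ -40.5 -184.8   54. ]
->T [ -0.40704859   0.98629567 128.25999562]
[[410.66156782 218.63927952]]
[[388.39098754 218.73155449]]
pad [[329.86473817 304.88592815]]
pad [[465.97203542 304.88177328]]
```

jog_arm --pt "0 0 0.02" --pt "0 0 0.02" --pt "0 0 0.02" --pt "0 0 0" --yaw '[0,0,0,0]' --grip '[0.4,0.4,0.4,0.4]'

```text
time: 8.35
tcp_pos: [516.3, -62.0, 118.1]
ee_rot: [-0.032, 0.958, 0.131, 0.253]
contact_force: [-0.5, 0.2, -0.0]
gripper_width: 64.1
grasp_force: 0.0
```

```bash
python3 - <<'E'
from h import *
s,M=where();print(s['joints'],M.round(3),rig(s['tcp_pos']),s['contact_force'])
T=W((-5,62,65))+8*M[:,2]; print("->T",M.T@(T-s['tcp_pos']), "rig y in tool",M.T@(W((0,1,0))-W((0,0,0))))
E
```

```text
[-0.30914996  0.10653179  2.37893501  0.9233477   0.34072854  0.15683943] [[ 0.838  0.267  0.477]
 [ 0.235 -0.964  0.128]
 [ 0.493  0.005 -0.87 ]] [-33.73778103  61.25231992 118.07648696] [-0.49677798  0.22926244 -0.02408249]
->T [-1.1956435  -1.16934947 68.33850852] rig y in tool [-0.00225544 -0.99997273 -0.00703256]
```

j5 is close to its lower limit of 0.31, so I'll fit the kinematics and find a lean that stays feasible through the whole pull.

```bash
cat > kin.py <<'E'
from h import *
from scipy.optimize import least_squares
Rz=lambda a:R.from_euler('z',a); Ry=lambda a:R.from_euler('y',a)
def fk(q,k):
    a0,z0,L1,L2,Lt,off,e2,j6o=k
    f=Rz(q[0])*Ry(q[1]); P=Rz(q[0]).apply([a0,off,z0])+f.apply([0,0,L1])
    f=f*Ry(q[2]); P=P+f.apply([e2,0,L2])
    f=f*Rz(q[3])*Ry(q[4]); P=P+f.apply([0,0,Lt])
    return P,f*Rz(q[5]+j6o)
D=[([-1.33929140,.379442892,1.73476662,0,1.02846495,-.0333174],[183.108,-675.216,201.571]),
([.237133036,1.28076869,.00214904,.00166875,1.77880587,1.5436004],[1103.465,291.127,327.812]),
([.239247026,1.29528207,.00099160,.00613815,1.52618263,1.545926],[1170.120,311.168,325.505]),
([.24035146,1.25920223,.0019202,.00972622,1.36212739,1.5468055],[1208.873,323.019,387.960]),
([-.26288357,-.26551279,2.16077858,.34486179,.81740565,.85371032],[540.8,-49.8,374.2]),
([-.35219424,-.05544559,2.40888829,.70356139,.45326443,.35969204],[487.1,-69.6,168.7]),
([-.30914996,.10653179,2.37893501,.9233477,.34072854,.15683943],[516.3,-62,118.1])]
r=least_squares(lambda k:np.concatenate([fk(q,np.r_[k,0])[0]-t for q,t in D]),[0,450,450,450,250,0,0])
k=np.r_[r.x,0]
s,M=where(); Rf=(fk(s['joints'],k)[1].inv()*R.from_matrix(M)); 
k[7]=Rf.as_euler('ZYX')[0]
E
cat > t.py <<'E'
from kin import *
print(k.round(1),np.abs(r.fun).max(),Rf.as_matrix().round(2))
lo=[-2.77,-.74,0,-1.06,.31,-3.08];hi=[2.77,2.19,2.66,4.2,2.87,3.08]
def ik(P,Rt):
    best=None
    for s0 in ([-.2,.1,2.3,.9,.4,.2],[-.1,.1,2.3,0,.4,1],[-.1,.0,2.3,3.1,.5,-2],[-.1,.0,2.3,2,.5,-1]):
        def f(q):
            X,O=fk(q,k); return np.r_[(X-P)/100,(O.inv()*Rt).as_rotvec()]
        z=least_squares(f,np.clip(s0,lo,hi),bounds=(lo,hi)); e=np.abs(z.fun).max()
        if best is None or e<best[0]-1e-4: best=(e,z.x)
    return best
for lean in (20,25,30,35,40):
  for dy in (0,90):
   for gx,gz in ((-5,65),(-15,78)):
    L=np.radians(lean);a=p[2]
    Rt=R.from_euler('z',a)*R.from_matrix(np.array([[np.cos(L),0,np.sin(L)],[0,-1,0],[np.sin(L),0,-np.cos(L)]]))
    P=W((gx,62+dy,gz))+8*Rt.as_matrix()[:,2]
    e,q=ik(P,Rt); print(lean,dy,gz,round(e,4),q.round(2))
E
python3 t.py
```

```text
[1.000e-01 3.181e+02 5.508e+02 6.039e+02 2.804e+02 2.330e+01 4.140e+01
 1.600e+00] 0.03576282267465558 [[ 0. -1.  0.]
 [ 1.  0.  0.]
 [-0.  0.  1.]]
20 0 65 0.0 [-0.22  0.29  2.26  0.54  0.32  0.58]
20 0 78 0.0 [-0.23  0.25  2.28  0.51  0.35  0.6 ]
20 90 65 0.0294 [-0.04  0.26  2.3   0.4   0.31  0.88]
20 90 78 0.0151 [-0.05  0.21  2.33  0.39  0.31  0.89]
25 0 65 0.0267 [-0.26  0.29  2.29  0.88  0.31  0.22]
25 0 78 0.0117 [-0.26  0.25  2.31  0.83  0.31  0.27]
25 90 65 0.0815 [-0.1   0.26  2.32  0.77  0.31  0.47]
25 90 78 0.0649 [-0.09  0.21  2.35  0.71  0.31  0.54]
30 0 65 0.03 [-0.29  0.3   2.33  1.34  0.31 -0.26]
30 0 78 0.0205 [-0.3   0.25  2.34  1.25  0.31 -0.17]
30 90 65 0.0951 [-0.15  0.27  2.4   1.61  0.31 -0.41]
30 90 78 0.097 [-0.15  0.22  2.4   1.4   0.31 -0.2 ]
35 0 65 0.0 [-0.3   0.3   2.36  1.74  0.32 -0.66]
35 0 78 0.0 [-0.31  0.26  2.38  1.65  0.32 -0.58]
35 90 65 0.0379 [-0.12  0.28  2.44  2.16  0.31 -0.93]
35 90 78 0.0399 [-0.13  0.23  2.46  2.04  0.31 -0.82]
40 0 65 0.0 [-0.32  0.32  2.39  2.    0.41 -0.94]
40 0 78 0.0 [-0.34  0.28  2.41  1.92  0.41 -0.88]
40 90 65 0.0 [-0.11  0.29  2.46  2.38  0.36 -1.14]
40 90 78 0.0 [-0.12  0.24  2.48  2.31  0.34 -1.07]
```

```bash
cat > t2.py <<'E'
from kin import *
lo=[-2.77,-.74,0,-1.06,.31,-3.08];hi=[2.77,2.19,2.66,4.2,2.87,3.08]
a=p[2]
def path(lean,wps,q):
    L=np.radians(lean)
    Rt=R.from_euler('z',a)*R.from_matrix(np.array([[np.cos(L),0,np.sin(L)],[0,-1,0],[np.sin(L),0,-np.cos(L)]]))
    d=np.array([np.sin(L),0,-np.cos(L)])
    g=np.array([-5,62,65.])+8*d
    pts=[np.array(w) if len(w)==3 else g+np.array([0,w[1],0])+w[0]*d for w in wps]
    for i in range(len(pts)-1):
        E=0;mn=9;dqm=0
        for t in np.linspace(0,1,21):
            X=W(pts[i]*(1-t)+pts[i+1]*t)
            f=lambda q:np.r_[(fk(q,k)[0]-X)/100,(fk(q,k)[1].inv()*Rt).as_rotvec()]
            z=least_squares(f,np.clip(q,np.array(lo)+1e-6,np.array(hi)-1e-6),bounds=(lo,hi));dqm=max(dqm,np.abs(z.x-q)[[3,5]].max()) if t else 0;q=z.x;E=max(E,np.abs(z.fun).max());mn=min(mn,q[4])
        print(lean,i,pts[i+1].round(),'err',round(E,4),'minj5',round(mn,3),q.round(2),'maxstep',round(dqm,2))
far=(690,235,400)
q0=[.24,1.2,.1,.01,1.2,1.547]
for lean in (40,42):
    path(lean,[far,(-7,66,374),(-130,0),(0,0),(0,90)],q0)
    path(lean,[far,(-7,-50,374),(-130,-60),(-130,0),(0,0),(0,90)],q0)
E
python3 t2.py
```

```text
40 0 [ -7  66 374] err 0.0 minj5 0.525 [-0.33 -0.31  2.25  0.6   0.7   0.6 ] maxstep 0.07
40 1 [-83.  62. 158.] err 0.0 minj5 0.469 [-0.47 -0.05  2.51  1.31  0.47 -0.33] maxstep 0.07
40 2 [ 0. 62. 59.] err 0.0 minj5 0.405 [-0.32  0.32  2.39  2.    0.41 -0.94] maxstep 0.04
40 3 [  0. 152.  59.] err 0.0 minj5 0.357 [-0.11  0.29  2.46  2.38  0.36 -1.14] maxstep 0.02
40 0 [ -7 -50 374] err 0.0 minj5 0.562 [-0.54 -0.16  2.13  0.72  0.79  0.34] maxstep 0.07
40 1 [-83.   2. 158.] err 0.0 minj5 0.542 [-0.59  0.02  2.44  1.26  0.54 -0.37] maxstep 0.06
40 2 [-83.  62. 158.] err 0.0 minj5 0.469 [-0.47 -0.05  2.51  1.31  0.47 -0.33] maxstep 0.0
40 3 [ 0. 62. 59.] err 0.0 minj5 0.405 [-0.32  0.32  2.39  2.    0.41 -0.94] maxstep 0.04
40 4 [  0. 152.  59.] err 0.0 minj5 0.357 [-0.11  0.29  2.46  2.38  0.36 -1.14] maxstep 0.02
42 0 [ -7  66 374] err 0.0 minj5 0.483 [-0.34 -0.32  2.26  0.66  0.68  0.54] maxstep 0.07
42 1 [-87.  62. 156.] err 0.0 minj5 0.49 [-0.49 -0.04  2.53  1.42  0.49 -0.45] maxstep 0.07
42 2 [ 0. 62. 59.] err 0.0 minj5 0.444 [-0.33  0.33  2.4   2.07  0.45 -1.03] maxstep 0.04
42 3 [  0. 152.  59.] err 0.0 minj5 0.408 [-0.12  0.3   2.47  2.44  0.41 -1.21] maxstep 0.02
42 0 [ -7 -50 374] err 0.0 minj5 0.522 [-0.55 -0.17  2.15  0.78  0.78  0.28] maxstep 0.08
42 1 [-87.   2. 156.] err 0.0 minj5 0.563 [-0.62  0.03  2.46  1.35  0.56 -0.48] maxstep 0.06
42 2 [-87.  62. 156.] err 0.0 minj5 0.49 [-0.49 -0.04  2.53  1.42  0.49 -0.45] maxstep 0.0
42 3 [ 0. 62. 59.] err 0.0 minj5 0.444 [-0.33  0.33  2.4   2.07  0.45 -1.03] maxstep 0.04
42 4 [  0. 152.  59.] err 0.0 minj5 0.408 [-0.12  0.3   2.47  2.44  0.41 -1.21] maxstep 0.02
```

A lean of about 40° is feasible throughout, with j5 at 0.36 or more. I'll back out and lean further.

jog_arm --pt "0 0 -0.03" --pt "0 0 -0.04" --pt "0 0 -0.04" --pt "0.03 0 -0.03" --pt "0.04 0 -0.03" --pt "0.04 0 -0.03" --pt "0.04 0 -0.01" --pt "0.039 -0.0107 0.015" --pt "0.039 -0.0107 0.021" --pt "0.039 -0.0107 0.021" --pt "0.039 -0.0107 0.021" --pt "0.039 -0.0107 0.021" --pt "0.039 -0.0107 0.021" --pt "0.039 -0.0107 0.021" --pt "0.039 -0.0107 0.021" --pt "0.039 -0.0107 0.021" --pt "0.039 -0.0107 0.021" --pt "0.039 -0.0107 0.021" --pt "0.039 -0.0107 0.021" --pt "0.039 -0.0107 0.021" --yaw '[0,0,0,0,0,0,0,0,0,0,0,0,0,0,0,0,0,0,0,0]' --grip '[0.4,0.4,0.4,0.4,0.4,0.4,0.4,0.4,0.4,0.4,0.4,0.4,0.4,0.4,0.4,0.4,0.4,0.4,0.4,0.4]'

```text
time: 10.35
tcp_pos: [1057.1, 232.1, 396.2]
ee_rot: [-0.03, 0.958, 0.129, 0.254]
contact_force: [-0.1, -0.7, 0.5]
gripper_width: 63.7
grasp_force: 0.0
```

jog_arm --pt "0.039 -0.0107 0.021" --pt "0.039 -0.0107 0.021" --pt "0.039 -0.0107 0.021" --pt "0.039 -0.012 0.021" --pt "0.035 -0.012 0.01" --pt "0.04 -0.005 0" --yaw '[0,0,0,0,0,0]' --grip '[0.4,0.4,0.4,0.4,0.4,0.4]'

```text
time: 10.95
tcp_pos: [1206.9, 318.3, 415.0]
ee_rot: [-0.031, 0.956, 0.128, 0.263]
contact_force: [1.2, 0.0, 0.5]
gripper_width: 63.8
grasp_force: 0.0
```

```bash
cat > w.py <<'E'
from h import *
s,M=where();z=M[:,2];print(s['time'],s['joints'].round(3),"rig",rig(s['tcp_pos']).round(1),"lean",np.degrees(np.arccos(-z[2])),"az",np.arctan2(z[1],z[0]),"yawY",np.arctan2(M[0,1],-M[1,1]),"yz",M[2,1])
E
python3 w.py
```

```text
10.95 [0.238 1.235 0.006 0.008 1.365 1.542] rig [734.3 239.2 415. ] lean 30.696651727996716 az 0.2524193554737719 yawY 0.26511195084380446 yz 0.007534892207612547
```

jog_arm --pt "0.05 -0.006 0" --pt "0.05 -0.006 0" --pt "0.05 -0.006 0" --pt "0.05 -0.006 0" --pt "0.05 -0.006 0" --pt "0.05 -0.006 0" --yaw '[0,0,0,0,0,0]' --grip '[0.4,0.4,0.4,0.4,0.4,0.4]'

```text
time: 11.55
tcp_pos: [1212.1, 358.2, 509.0]
ee_rot: [-0.044, 0.93, 0.128, 0.342]
contact_force: [0.6, -0.2, -0.1]
gripper_width: 63.6
grasp_force: 0.0
```

```bash
python3 w.py
```

```text
11.55 [ 0.27   1.176  0.002 -0.003  1.26   1.568] rig [750.2 276.1 509. ] lean 40.33182849384727 az 0.26486989177848663 yawY 0.27072373887586365 yz 0.004969926896654098
```

Lean is 40.3° and well aligned. Now back to the standoff.

```bash
python3 - <<'E'
from h import *
s,M=where();t=s['tcp_pos']
C=W((-7,64,374));B=W((-5,62,65))-122*M[:,2]
print("toC",M.T@(C-t),np.linalg.norm(C-t),"C->B",M.T@(B-C),rig(B))
E
```

```text
toC [-664.49468392  215.24974316 -385.59229351] 797.8515235986671 C->B [-198.4571796     0.4542304   114.86186172] [-83.9553725   62.85750014 158.00168733]
```

jog_arm --pt "-0.013 0.004 -0.008" --pt "-0.02 0.007 -0.012" --pt "-0.039 0.0127 -0.0227" --pt "-0.039 0.0127 -0.0227" --pt "-0.039 0.0127 -0.0227" --pt "-0.039 0.0127 -0.0227" --pt "-0.039 0.0127 -0.0227" --pt "-0.039 0.0127 -0.0227" --pt "-0.039 0.0127 -0.0227" --pt "-0.039 0.0127 -0.0227" --pt "-0.039 0.0127 -0.0227" --pt "-0.039 0.0127 -0.0227" --pt "-0.039 0.0127 -0.0227" --pt "-0.039 0.0127 -0.0227" --pt "-0.039 0.0127 -0.0227" --pt "-0.039 0.0127 -0.0227" --pt "-0.039 0.0127 -0.0227" --pt "-0.039 0.0127 -0.0227" --yaw '[-0.006,0,0,0,0,0,0,0,0,0,0,0,0,0,0,0,0,0]' --grip '[0.4,0.4,0.4,0.4,0.4,0.4,0.4,0.4,0.4,0.4,0.4,0.4,0.4,0.4,0.4,0.4,0.4,0.4]'

```text
time: 13.35
tcp_pos: [596.5, -25.6, 388.9]
ee_rot: [-0.043, 0.93, 0.13, 0.341]
contact_force: [0.3, -0.6, 0.1]
gripper_width: 64.1
grasp_force: 0.0
```

```bash
python3 w.py; python3 - <<'E'
from h import *
s,M=where();t=s['tcp_pos']
B=W((-5,62,65))-122*M[:,2]
print("->B",M.T@(B-t),rig(B))
E
```

```text
13.35 [-0.226 -0.225  2.157  0.535  0.639  0.726] rig [ 53.3  74.4 388.9] lean 40.224478435200346 az 0.2642632744003399 yawY 0.2749037780461589 yz 0.008999183658080737
->B [-253.71339841    9.48871504   87.70266063] [-83.7804617   62.90339606 158.14946446]
```

jog_arm --pt "-0.036 0.002 0" --pt "-0.036 0.002 0" --pt "-0.036 0.002 0" --pt "-0.036 0.002 0" --pt "-0.036 0.0015 0" --pt "-0.0185 0 0.022" --pt "-0.0185 0 0.022" --pt "-0.0185 0 0.022" --pt "-0.0185 0 0.0217" --pt "0 0 0" --yaw '[0,0,0,0,0,0,0,0,0,0]' --grip '[0.4,0.4,0.4,0.4,0.4,0.4,0.4,0.4,0.4,0.4]'

```text
time: 14.35
tcp_pos: [466.9, -72.9, 154.9]
ee_rot: [-0.044, 0.931, 0.13, 0.338]
contact_force: [0.2, -0.0, 1.0]
gripper_width: 63.7
grasp_force: 0.0
```

```bash
python3 w.py; python3 - <<'E'
from h import *
s,M=where();t=s['tcp_pos']
T=W((-5,62,65))+8*M[:,2]
print("->T",M.T@(T-t),"rig y in tool",M.T@(W((0,1,0))-W((0,0,0))))
E
```

```text
14.35 [-0.463 -0.05   2.519  1.33   0.457 -0.345] rig [-84.2  64.2 154.9] lean 39.88499561309959 az 0.2680598818950039 yawY 0.2744759914735943 yz 0.005361732180219306
->T [  3.08268872   1.57782421 127.79616693] rig y in tool [ 0.00247585 -0.99998484 -0.00491843]
```

Excellent. I'll go in now: 128 mm along the tool, 3 mm in x and 1.5 mm in y.

jog_arm --pt "0.003 0.0015 0.015" --pt "0 0 0.02" --pt "0 0 0.02" --pt "0 0 0.02" --pt "0 0 0.02" --pt "0 0 0.02" --pt "0 0 0.013" --pt "0 0 0" --yaw '[0,0,0,0,0,0,0,0]' --grip '[0.4,0.4,0.4,0.4,0.4,0.4,0.4,0.4]'

```text
time: 15.15
tcp_pos: [552.3, -52.2, 62.7]
ee_rot: [-0.044, 0.93, 0.13, 0.341]
contact_force: [0.5, -0.0, -0.0]
gripper_width: 63.8
grasp_force: 0.0
```

```bash
python3 w.py; python3 - <<'E'
from h import *
np.save("ciw2.npy",bot.camera_info("wrist"),allow_pickle=True)
save("wrist","pics/w2.png",None,1.25)
E
```

```text
15.15 [-0.319  0.317  2.387  2.001  0.404 -0.943] rig [ 3.5 60.8 62.7] lean 40.2060738562576 az 0.26718134559631557 yawY 0.2755845716758612 yz 0.007102540981040822
```

View pics/w2.png

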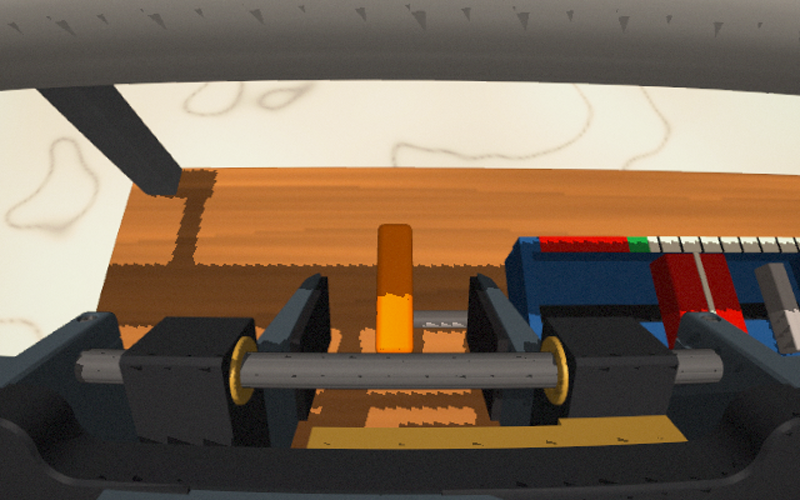

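The handle stands centred between the fingers at column 395. The case's end, the pointer and the band are all visible on the right. Closing.

jog_arm --pt "0 0 0" --pt "0 0 0" --pt "0 0 0" --pt "0 0 0" --pt "0 0 0" --pt "0 0 0" --pt "0 0 0" --yaw '[0,0,0,0,0,0,0]' --grip '[-1,-1,-1,-1,-1,-1,-1]' --grip_force 40

```text
time: 15.9
tcp_pos: [550.5, -52.5, 61.4]
ee_rot: [-0.044, 0.93, 0.13, 0.34]
contact_force: [-0.3, 0.8, 0.3]
gripper_width: 15.6
grasp_force: 40.0
```

jog_arm --pt "0 -0.002 0" --pt "0 -0.002 0" --pt "0 -0.002 0" --pt "0 0 0" --yaw '[0,0,0,0]' --grip '[-1,-1,-1,-1]'

```text
time: 16.3
tcp_pos: [548.8, -46.4, 61.4]
ee_rot: [-0.044, 0.93, 0.13, 0.34]
contact_force: [-2.1, 0.5, 1.7]
gripper_width: 15.8
grasp_force: 40.0
```

```bash
python3 w.py; python3 -c "
from h import *
s,M=where();print(M.T@s['contact_force'],s['gripper_width'],s['grasp_force'])"
```

```text
16.3 [-0.306  0.315  2.395  2.028  0.399 -0.96 ] rig [ 1.8 67.3 61.4] lean 40.09003128351141 az 0.2664420973473271 yawY 0.27504474160744236 yz 0.007241262231569484
[-0.28359261 -1.03952543 -2.52482481] 15.756565708784816 40.00261187553406
```

jog_arm --pt "0 -0.002 0" --pt "0 -0.002 0" --pt "0 -0.002 0" --pt "0 -0.002 0" --yaw '[0,0,0,0]' --grip '[-1,-1,-1,-1]'

```text
time: 16.7
tcp_pos: [546.7, -39.0, 61.4]
ee_rot: [-0.043, 0.93, 0.13, 0.34]
contact_force: [-2.1, -1.2, 2.1]
gripper_width: 15.6
grasp_force: 40.0
```

jog_arm --pt "0 -0.002 0" --pt "0 -0.002 0" --pt "0 -0.002 0" --pt "0 -0.002 0" --yaw '[0,0,0,0]' --grip '[-1,-1,-1,-1]'

```text
time: 17.1
tcp_pos: [544.6, -31.2, 61.3]
ee_rot: [-0.043, 0.93, 0.13, 0.34]
contact_force: [-2.8, -1.9, 4.2]
gripper_width: 16.2
grasp_force: 40.0
```

jog_arm --pt "0 -0.002 0" --pt "0 -0.002 0" --pt "0 -0.002 0" --pt "0 -0.002 0" --yaw '[0,0,0,0]' --grip '[-1,-1,-1,-1]'

```text
time: 17.5
tcp_pos: [542.5, -23.9, 61.3]
ee_rot: [-0.043, 0.93, 0.13, 0.34]
contact_force: [-2.5, -5.9, 4.7]
gripper_width: 15.8
grasp_force: 40.0
```

jog_arm --pt "0 -0.002 0" --pt "0 -0.002 0" --pt "0 -0.002 0" --pt "0 -0.002 0" --yaw '[0,0,0,0]' --grip '[-1,-1,-1,-1]'

```text
time: 17.9
tcp_pos: [540.4, -16.3, 61.2]
ee_rot: [-0.043, 0.93, 0.13, 0.34]
contact_force: [-3.3, -7.2, 5.1]
gripper_width: 15.6
grasp_force: 40.0
```

jog_arm --pt "0 0 0" --pt "0 0 0" --yaw '[0,0]' --grip '[-1,-1]'

```text
time: 18.1
tcp_pos: [540.4, -16.3, 61.3]
ee_rot: [-0.043, 0.93, 0.13, 0.34]
contact_force: [-3.2, -7.4, 5.8]
gripper_width: 15.7
grasp_force: 40.0
```

```bash
python3 w.py; python3 - <<'E'
from h import *
s,M=where();print(M.T@s['contact_force'],s['gripper_width'],s['grasp_force'])
np.save("ciw3.npy",bot.camera_info("wrist"),allow_pickle=True)
save("wrist","pics/w3.png",(240,140,640,300),2)
E
```

```text
18.1 [-0.234  0.3    2.422  2.157  0.379 -1.028] rig [ 1.9 98.6 61.3] lean 40.07566896284541 az 0.26445402900884696 yawY 0.27390789560231593 yz 0.007953665844843152
[-0.19173958  6.26703004 -7.72268268] 15.731134682647689 40.012067556381226
```

View pics/w3.png

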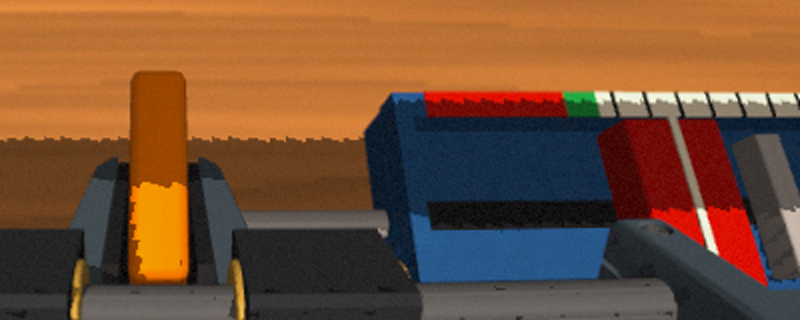

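The crop shows the handle at columns 131–187, the case's far corner at (393,93), the green band at columns 565–598 on the far wall and the white line at about (674,118).

```bash
cat > m.py <<'E'
from h import *
def q(ci,u,v,z): return rig(atz(ci,240+u/2,140+v/2,z)).round(1)
E
python3 - <<'E'
from m import *
ci=np.load("ciw3.npy",allow_pickle=True).item()
print("handle",q(ci,131,90,88),q(ci,186,90,88),q(ci,158,72,88))
print("green",q(ci,565,93,54),q(ci,597,93,54)); print("line",q(ci,673,119,57),q(ci,712,250,57)); print("corner",q(ci,393,93,54),q(ci,424,93,54))
E
```

```text
handle [ 25.7 106.   88. ] [25.8 90.4 88. ] [31.4 98.3 88. ]
green [ 41.  -45.3  54. ] [ 41.1 -57.4  54. ]
line [ 29.9 -81.   57. ] [-15.9 -80.7  57. ]
corner [40.7 17.1 54. ] [40.8  6.1 54. ]
```

Band-to-line distance is 30 mm and the reading is about 14 mm, so roughly 46 mm are left. I'll pull 40 mm and measure again.

jog_arm --pt "0 -0.001 0" --pt "0 -0.002 0" --pt "0 -0.002 0" --pt "0 -0.002 0" --pt "0 -0.002 0" --pt "0 -0.002 0" --pt "0 -0.002 0" --pt "0 -0.002 0" --pt "0 -0.002 0" --pt "0 -0.002 0" --pt "0 -0.002 0" --pt "0 -0.002 0" --pt "0 -0.002 0" --pt "0 -0.002 0" --pt "0 -0.002 0" --pt "0 -0.002 0" --pt "0 -0.002 0" --pt "0 -0.002 0" --pt "0 -0.002 0" --pt "0 -0.002 0" --yaw '[0,0,0,0,0,0,0,0,0,0,0,0,0,0,0,0,0,0,0,0]' --grip '[-1,-1,-1,-1,-1,-1,-1,-1,-1,-1,-1,-1,-1,-1,-1,-1,-1,-1,-1,-1]'

```text
time: 20.15
tcp_pos: [530.1, 20.8, 61.1]
ee_rot: [-0.043, 0.931, 0.129, 0.34]
contact_force: [-2.9, -14.3, 8.2]
gripper_width: 15.7
grasp_force: 40.0
```

```bash
python3 w.py; python3 - <<'E'
from h import *
s,M=where();print(M.T@s['contact_force'],s['gripper_width'],s['grasp_force'])
np.save("ciw4.npy",bot.camera_info("wrist"),allow_pickle=True)
save("wrist","pics/w4.png",(240,140,640,300),2)
E
```

```text
20.15 [-0.139  0.285  2.45   2.335  0.356 -1.123] rig [  2.1 137.2  61.1] lean 40.07295094607352 az 0.2630812787114024 yawY 0.2727572407771099 yz 0.008139715952991303
[  0.16644584  13.02411136 -10.45534621] 15.691266999950631 40.01654863357544
```

View pics/w4.png

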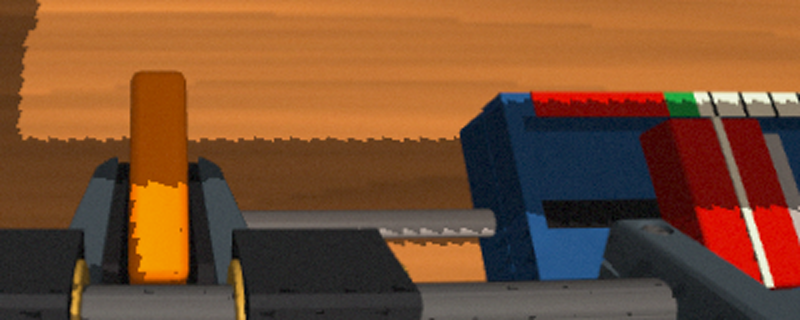

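The handle is at columns 131–187, the green band at 665–694, the white line's far end at (715,119) and the case corner at (501,93).

```bash
python3 - <<'E'
from m import *
ci=np.load("ciw4.npy",allow_pickle=True).item()
print("handle",q(ci,131,90,88),q(ci,186,90,88))
print("green",q(ci,665,93,54),q(ci,694,93,54)); print("line",q(ci,716,119,57),q(ci,762,250,57)); print("corner",q(ci,501,93,54))
E
```

```text
handle [ 25.8 144.5  88. ] [ 25.8 128.9  88. ]
green [ 41.1 -45.3  54. ] [ 41.1 -56.9  54. ]
line [ 29.8 -59.3  57. ] [-16.6 -60.5  57. ]
corner [40.8 17.  54. ]
```

The line is about 8.4 mm short of the band's middle and the reading is about 52.7 mm. I'll pull 8 mm more and hold.

jog_arm --pt "0 -0.0015 0" --pt "0 -0.0015 0" --pt "0 -0.0015 0" --pt "0 -0.0015 0" --pt "0 -0.001 0" --pt "0 -0.001 0" --pt "0 0 0" --pt "0 0 0" --pt "0 0 0" --pt "0 0 0" --pt "0 0 0" --pt "0 0 0" --pt "0 0 0" --pt "0 0 0" --pt "0 0 0" --yaw '[0,0,0,0,0,0,0,0,0,0,0,0,0,0,0]' --grip '[-1,-1,-1,-1,-1,-1,-1,-1,-1,-1,-1,-1,-1,-1,-1]'

```text
time: 21.7
tcp_pos: [527.9, 28.4, 61.0]
ee_rot: [-0.043, 0.931, 0.129, 0.34]
contact_force: [-3.3, -14.6, 8.7]
gripper_width: 15.7
grasp_force: 40.0
```

```bash
python3 w.py; python3 - <<'E'
from h import *
s,M=where();print(M.T@s['contact_force'],s['gripper_width'],s['grasp_force'])
np.save("ciw5.npy",bot.camera_info("wrist"),allow_pickle=True)
save("wrist","pics/w5.png",(240,140,640,300),2)
E
```

```text
21.7 [-0.118  0.283  2.454  2.373  0.352 -1.144] rig [  2.1 145.1  61. ] lean 40.07514217328062 az 0.2630897747796642 yawY 0.27270564030304617 yz 0.00808979375061257
[  0.08753977  13.22780383 -11.16576147] 15.680358475256728 40.016398429870605
```

View pics/w5.png

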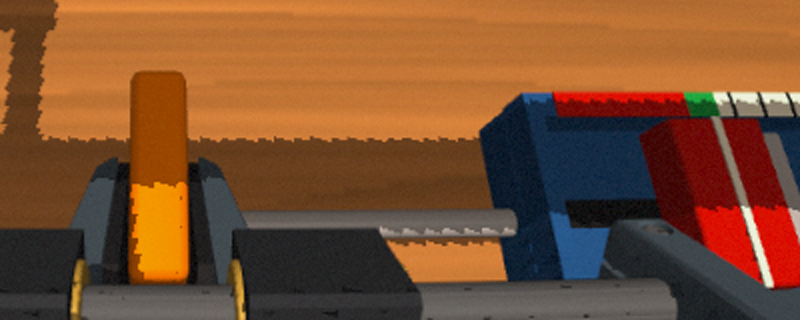

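```bash
python3 - <<'E'
from m import *
ci=np.load("ciw5.npy",allow_pickle=True).item()
print("handle",q(ci,131,90,88),q(ci,186,90,88))
print("green",q(ci,686,93,54),q(ci,714,93,54)); print("line",q(ci,716,119,57),q(ci,762,250,57)); print("corner",q(ci,523,93,54))
E
```

```text
handle [ 25.8 152.4  88. ] [ 25.8 136.8  88. ]
green [ 41.1 -45.8  54. ] [ 41.2 -57.2  54. ]
line [ 29.7 -51.3  57. ] [-16.5 -52.6  57. ]
corner [40.9 16.9 54. ]
```

The line is within 1 mm of the band's middle, and force and geometry both put the reading at about 60 mm. I'll hold a little longer, then ease home.

jog_arm --pt "0 0 0" --pt "0 0 0" --pt "0 0 0" --pt "0 0 0" --pt "0 0.001 0" --pt "0 0.002 0" --pt "0 0.0025 0" --pt "0 0.0025 0" --pt "0 0.0025 0" --pt "0 0.0025 0" --pt "0 0.0025 0" --pt "0 0.0025 0" --pt "0 0.0025 0" --pt "0 0.0025 0" --pt "0 0.0025 0" --pt "0 0.0025 0" --pt "0 0.0025 0" --pt "0 0.0025 0" --pt "0 0.0025 0" --pt "0 0.0025 0" --yaw '[0,0,0,0,0,0,0,0,0,0,0,0,0,0,0,0,0,0,0,0]' --grip '[-1,-1,-1,-1,-1,-1,-1,-1,-1,-1,-1,-1,-1,-1,-1,-1,-1,-1,-1,-1]'

```text
time: 23.75
tcp_pos: [538.1, -7.9, 61.2]
ee_rot: [-0.043, 0.931, 0.129, 0.34]
contact_force: [-3.7, -7.6, 6.3]
gripper_width: 15.6
grasp_force: 40.0
```

jog_arm --pt "0 0.0025 0" --pt "0 0.0025 0" --pt "0 0.0025 0" --pt "0 0.0025 0" --pt "0 0.002 0" --pt "0 0.002 0" --pt "0 0.002 0" --pt "0 0.002 0" --pt "0 0.001 0" --pt "0 0.001 0" --pt "0 0.001 0" --pt "0 0 0" --pt "0 0 0" --yaw '[0,0,0,0,0,0,0,0,0,0,0,0,0]' --grip '[-1,-1,-1,-1,-1,-1,-1,-1,-1,-1,-1,-1,-1]'

```text
time: 25.05
tcp_pos: [543.6, -27.8, 61.3]
ee_rot: [-0.043, 0.93, 0.13, 0.34]
contact_force: [-2.8, -5.8, 4.9]
gripper_width: 16.1
grasp_force: 40.0
```

```bash
python3 w.py; python3 - <<'E'
from h import *
s,M=where();print(M.T@s['contact_force'],s['gripper_width'],s['grasp_force'])
E
```

```text
25.05 [-0.262  0.305  2.412  2.107  0.386 -1.002] rig [ 1.9 86.6 61.3] lean 40.07497270616637 az 0.26472145992257634 yawY 0.27402333277594443 yz 0.007825610039812247
[-0.09923808  4.86100053 -6.44549074] 16.095262014210913 40.01062989234924
```

About 2 mm remain.

jog_arm --pt "0 0.001 0" --pt "0 0.001 0" --pt "0 0.001 0" --pt "0 0.0005 0" --pt "0 0 0" --yaw '[0,0,0,0,0]' --grip '[-1,-1,-1,-1,-1]'

```text
time: 25.55
tcp_pos: [544.4, -30.8, 61.3]
ee_rot: [-0.044, 0.93, 0.13, 0.34]
contact_force: [-3.8, -1.3, 5.0]
gripper_width: 15.7
grasp_force: 40.0
```

```bash
python3 w.py; python3 - <<'E'
from h import *
s,M=where();print(M.T@s['contact_force'],s['gripper_width'],s['grasp_force'])
np.save("ciw6.npy",bot.camera_info("wrist"),allow_pickle=True)
save("wrist","pics/w6.png",(240,140,640,300),2)
E
```

```text
25.55 [-0.27   0.307  2.41   2.093  0.389 -0.994] rig [ 1.8 83.6 61.3] lean 40.094005233039596 az 0.2661625971673288 yawY 0.2749264495703155 yz 0.007377986700995251
[ 0.16153539  0.21879606 -6.44218252] 15.666840167982025 40.006837248802185
```

View pics/w6.png

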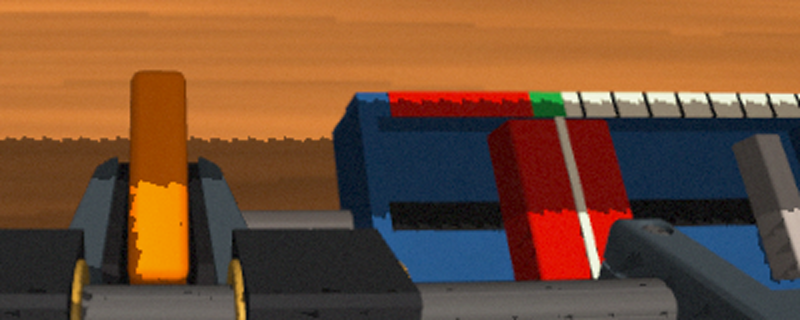

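The handle is home with force near zero, and the line is still at the band (line end at (560,119), green at 530–565). Releasing and backing out along the tool.

jog_arm --pt "0 0 0" --pt "0 0 0" --pt "0 0 0" --pt "0 0 0" --pt "0 0 0" --pt "0 0 0" --pt "0 0 -0.01" --pt "0 0 -0.02" --pt "0 0 -0.02" --pt "0 0 -0.02" --pt "0 0 -0.02" --pt "0 0 -0.02" --pt "0 0 -0.02" --pt "0 0 0" --pt "0 0 0" --yaw '[0,0,0,0,0,0,0,0,0,0,0,0,0,0,0]' --grip '[-0.6,-0.5,-0.3,0,0.2,0.3,0.3,0.3,0.3,0.3,0.3,0.3,0.3,0.3,0.3]'

```text
time: 27.1
tcp_pos: [464.1, -53.1, 161.0]
ee_rot: [-0.043, 0.93, 0.13, 0.341]
contact_force: [-0.2, -0.6, -1.3]
gripper_width: 59.5
grasp_force: 0.0
```

```bash
python3 w.py; python3 - <<'E'
from h import *
np.save("ciw7.npy",bot.camera_info("wrist"),allow_pickle=True)
save("wrist","pics/w7.png",(240,110,640,270),2)
E
```

```text
27.1 [-0.41  -0.087  2.537  1.328  0.428 -0.296] rig [-81.5  84.  161. ] lean 40.15492294178277 az 0.26430209377981745 yawY 0.2742043283088557 yz 0.008354263749164578
```

View pics/w7.png

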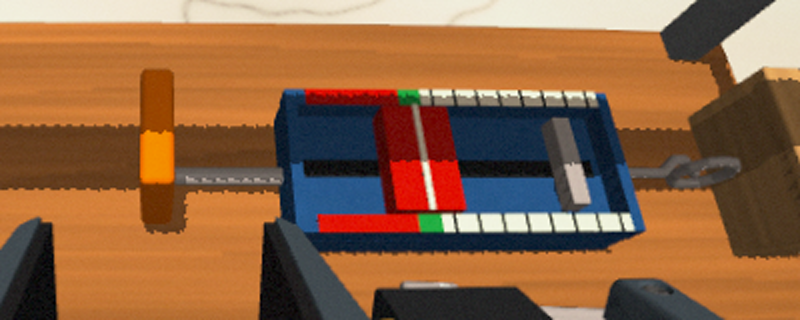

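The line runs from (416,107) to (433,208), between the green patches at (410,97) and (431,223). The handle is home and free.

```bash
python3 - <<'E'
from h import *
ci=np.load("ciw7.npy",allow_pickle=True).item()
q=lambda u,v,z:rig(atz(ci,240+u/2,110+v/2,z)).round(1)
print("green",q(410,95,54),q(431,223,54),"line",q(416,107,57),q(433,207,57),"plate",q(174,120,88),"corner",q(287,92,54))
print(bot.sign_off())
E
```

```text
green [ 38.  -53.3  54. ] [-34.4 -52.5  54. ] line [ 29.1 -54.   57. ] [-27.1 -53.6  57. ] plate [ 4.3 75.3 88. ] corner [39.3 13.4 54. ]
the job is handed in; nothing more can be done
None
```

The job is handed in: the pull was held about 1.3 s at a reading near 60 mm, the handle was eased home and released, and the pointer's line stands about 1 mm from the middle of the green band; the verdict was not shown.

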